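# Switch the bottle mixer's gated lever to the blue-capped bottle

### The job

The lever of the two-bay bottle mixer stands in neutral, in the middle notch of its gate. Switch the drive to the bay that holds the white bottle with the blue cap: lift the lever by its red handle until it is clear of the notch, swing it over towards that bottle, let it drop fully home in the end notch on that side and let go. Do not force the lever sideways through the gate, and leave the two bottles and the things beside the mixer where they stand.

Things in the scene. Friction and masses are not known exactly. Their poses are not given: they have to be found in the camera images.
- mixer: Fixed two-bay bottle mixer: white base 256 mm long (its x axis), 92 mm wide (y), 32 mm high, with a round grey cradle at each end (centres at x = +85 and -85 mm) and two upright aluminium gate plates in the middle; the lever swings along x in the slot between them. Origin: centre of its underside on the worktop; z up. Papers on a rack 0.49 m up (x 0.50-0.74, y -0.09 to 0.20) block the arm there.
- pivot (a point): Point on the lever's pivot axis, which runs along the mixer's y, 45 mm above the mixer's origin. The gate's top is 97 mm above it (142 mm above the worktop). Each gate plate has three notches 14 mm deep: a wide middle one (neutral) and one at each end; the teeth between are 12 mm wide.
- handle (a point): Centre of the lever's red T-handle: a round bar 20 mm in diameter, 70 mm long, along the mixer's y axis (across the slot), 165 mm from the pivot when the lever is down, on a 12 mm steel stem; about 210 mm above the worktop when upright. Being round, it can turn between finger pads that close along the mixer's x.
- lever_swing (a joint): Swing of the lever about its pivot, rad: 0 upright, positive towards the mixer's +x end. Neutral notch: about -0.10 to +0.10; end notches centred at +0.36 and -0.36, each with about 0.05 free play either way; stops at +0.41 and -0.41. It moves with little friction.
- lever_lift (a joint): How far the lever is drawn out along its own stem, m: 0 fully down in a notch, 0.026 at most; it must be above 0.014 to pass the teeth of the gate. A spring pulls it down (with its weight about 4.5 N when down, 8 N at the top).
- bottle_blue_mid (a point): Loose white reagent bottle with a blue screw cap, 52 mm in diameter, 105 mm high; the point is its centre, 52 mm above its foot. It stands in one of the two cradles, whose floor is 32 mm above the worktop (top of the cap at 137 mm).
- bottle_amber_mid (a point): Loose brown reagent bottle with a white cap, 42 mm in diameter, 78 mm high, in the other cradle; the point is its centre, 39 mm above its foot.
- swab_carton: Loose small carton with an orange band, 61 x 57 x 53 mm, beside the mixer; origin at the centre of its underside.
- lab_timer: Loose white bench timer, 64 x 66 x 19 mm, lying beside the mixer; origin at the centre of its underside.
Mind the look-alikes: they are no part of the job. What is shaped like the part that bears bottle_blue_mid but purple is not meant.

How it is judged:
On the way:
1. the lever is lifted clear of the neutral notch (value of joint lever_lift above 0.012 m), for 0.1 s.
At the end, for the whole second after the job is handed in: The lever is in the end notch on the side of the blue-capped bottle (swing beyond 0.29 rad towards it), fully down (lift under 4 mm) and at rest; both bottles, the carton and the timer are within 20 mm of where they stood (((value of joint lever_swing above 0.29 rad and x of bottle_blue_mid in the frame of mixer above 0 m) or (value of joint lever_swing below -0.29 rad and x of bottle_blue_mid in the frame of mixer below 0 m)) and value of joint lever_lift below 0.004 m and velocity of joint lever_swing between -0.05 and 0.05 rad/s and distance of each of bottle_blue_mid, bottle_amber_mid, swab_carton, lab_timer from where it was at the start of the episode below 0.02 m); the robot touches nothing.
It fails at once if the lever is forced through the teeth of the gate without being lifted (value of joint lever_lift below 0.008 m and (value of joint lever_swing between 0.15 and 0.25 rad or value of joint lever_swing between -0.25 and -0.15 rad)).
It fails at once if a bottle, the carton or the timer is pushed more than 20 mm from its place (distance of any of bottle_blue_mid, bottle_amber_mid, swab_carton, lab_timer from where it was at the start of the episode above 0.02 m).
It also fails if it takes over 40 s, if anything falls off the work surface, if the arm or the gripper's body presses on something with over 40 N, if the wrist force passes 120 N, or if a joint passes its speed limit or range.

### The arm

A 7-joint arm with a two-finger parallel gripper is mounted at the origin on a cart in front of the work surface, level with it; the furniture and walls round the work are solid. World frame = base frame: x ahead of the robot, y to its left, z up, the work surface at z = 0. Lengths are in m, angles in rad, forces in N, time in s.
With the tool pointing down it reaches from about 0.4 to 0.85 m from the base axis. Payload 10.4 kg.
Tool frame: the origin (TCP) lies at the very end of the fingers, on their centre line; the grasp point (between the pads) lies 19 mm behind it (grasp_offset is the distance from the TCP to the grasp point, in m); z points along the fingers, y is the line along which they close (so a half turn about z gives the same grasp; the last joint's range is limited). The gripper opens to 85 mm and grips with 20 to 120 N. Pads are 22 mm wide; open, the fingers measure 114 mm over their backs; the gripper's body (76 mm by 85 mm) begins 54 mm behind the grasp point. The pads swing forward as they close: fully open they stand 13 mm farther back than shut.
Start: joints at [-1.331, 0.332, -0.065, 1.46, 0.022, 1.35, -0.088], TCP at [0.162, 0.604, 0.231] pointing down, gripper open.
Joint ranges: [-2.6, 2.6], [-0.5, 2.12], [-1.47, 1.34], [0.16, 2.42], [-1.27, 4.41], [0.06, 2.06], [-2.6, 2.6]. Speed limits (rad/s): [2.22, 2.22, 2.79, 2.79, 3.14, 3.14, 3.14].

### API

Orientations are given as a unit quaternion [x, y, z, w].
In Python, from workcell import * gives the robot as it stands.
- The arm moves only by the tool jog_arm, never from a script. Its argument "plan" is a list of rows, each a list of 3 entries, a list of its own where there are three numbers: the turn, a rotation vector about the tool's x, y, z in rad, then the shift along the tool's x, y, z in m, then the finger opening in m, from 0 to 0.0854. A call has 1 to 8 rows; each row is the pose to reach, as a shift and turn from the pose commanded when the call began, along the tool's axes at that moment; what a row does not reach only later rows make up. A row lasts 1/12 s, in which the tool goes at most 41.7 mm and 7.16 degrees, less where a joint would pass 70% of its speed; a pose out of reach is approached as far as the arm can. A call with a gripper value outside its range is refused whole. The fingers move at their own pace and stop on an object; "force" is the grip in N (left out, the last holds). Time passes only in rows, so rows that repeat a pose let the fingers close. It gives the time, the measured TCP pose, the force, the opening and the grip force at its end, in the units of the state.
- get_obs(): the state, without advancing time (a new reading comes with each control period).
- camera(name): name is "scene" or "top" or "wrist"; returns a dict with "img" (400x640x3 uint8, red, green, blue), "mtx" (3x3 intrinsics, pixels), "extrinsics" (4x4, takes a point from camera to world coordinates). Camera axes: x right, y down, z forward; pixel columns grow to the right and rows downward; lengths in m; the calibration is good to about 2 mm. A picture is of the moment at which its call begins. There is no depth.
- hand_in(): hands the job in; it is judged then, once.
The state is a dict: "clock": time; "joint_pos": joint angles; "joint_velocities": joint speeds; "tau": joint torques, N m; "position": TCP position; "ee_rot": TCP orientation; "ft_force": force on the tool from outside, world axes, zero at the start; "torque": the same for the moment, N m; "grip_width": opening from 0.0 (shut) to 1.0 (fully open); "grasp_force": force on a finger pad.
Only numpy, scipy, OpenCV 4.12 (cv2) and the standard library are available. Lean on these libraries where they do the work, as an engineer would, in place of code of your own. Each camera call takes 0.05 s, during which the arm holds its last target. There are 200 camera calls.

## Working session

There is one attempt and no reset: what is moved stays moved. The work goes in short steps, Python scripts to look and compute and a tool call to move; the robot and the scene stay as the last step left them, time stands still between calls to the robot, and variables do not carry over. Pictures are saved under pics/ and viewed, at most 10 in all, crops included, and the job is handed in when it is done.

Besides the shell and the picture viewer there is one more tool, called after "Emit:" as name(argument=value, ...), one argument or row to a line, values as JSON. jog_arm: Moves the arm, as the interface text tells. Its arguments: {"type":"object","properties":{"plan":{"type":"array"},"force":{"type":"number"}},"required":["plan"]}

```bash
mkdir -p pics
python3 - <<'E'
from workcell import *
import cv2,numpy as np
o=get_obs();print(o["clock"],o["position"],o["ee_rot"],o["grip_width"])
for n in("scene","top"):
    c=camera(n);cv2.imwrite(f"pics/{n}0.png",c["img"][:,:,::-1]);np.savez(f"{n}0.npz",**c);print(n,c["extrinsics"].round(3).tolist(),c["mtx"].round(1).tolist())
E
```

```text
0.0 [0.1622582  0.60317648 0.23051422] [ 1.31014913e-01  9.91380142e-01 -7.08990982e-04 -6.81143860e-05] 0.9990612577248765
scene [[0.83, 0.339, -0.443, 0.885], [0.558, -0.496, 0.666, -0.114], [0.007, -0.799, -0.601, 0.673], [0.0, 0.0, 0.0, 1.0]] [[368.8, 0.0, 321.3], [0.0, 368.8, 207.3], [0.0, 0.0, 1.0]]
top [[-0.002, -0.984, 0.18, 0.335], [-1.0, 0.006, 0.024, 0.433], [-0.024, -0.18, -0.983, 0.996], [0.0, 0.0, 0.0, 1.0]] [[511.6, 0.0, 315.9], [0.0, 511.6, 207.2], [0.0, 0.0, 1.0]]
```

View pics/scene0.png

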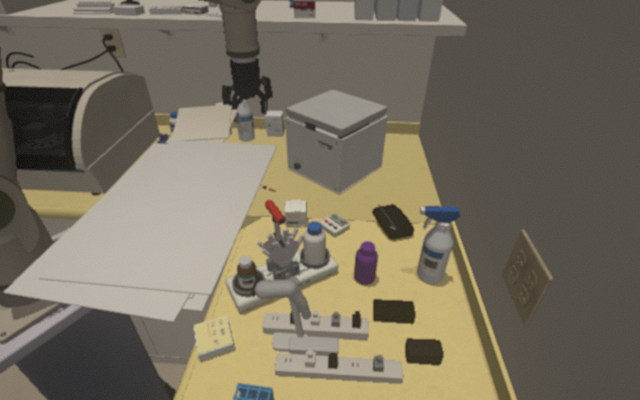

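View pics/top0.png

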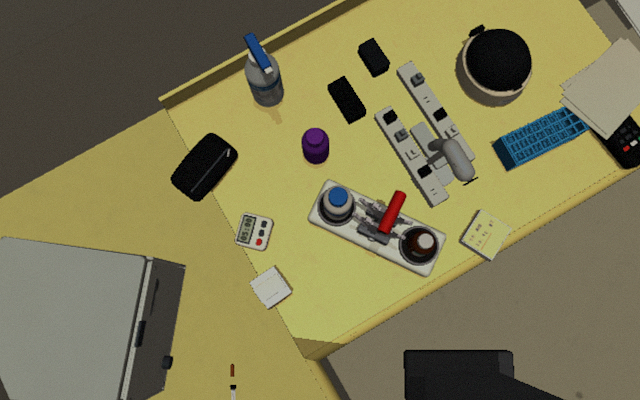

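The blue-capped bottle is at top px (337,199), the amber one at (422,243), and the red handle runs from about (400,195) to (383,230). I'll measure these by mask and rays.

```bash
cat > h.py <<'E'
import cv2,numpy as np
def ray(c,uv):
    d=c["extrinsics"][:3,:3]@np.linalg.inv(c["mtx"])@[uv[0],uv[1],1]; return c["extrinsics"][:3,3],d/np.linalg.norm(d)
def plane(c,uv,z):
    o,d=ray(c,uv); return o+d*(z-o[2])/d[2]
def tri(rs):
    A=sum(np.eye(3)-np.outer(d,d) for o,d in rs); b=sum((np.eye(3)-np.outer(d,d))@o for o,d in rs); return np.linalg.solve(A,b)
def blob(img,lo,hi,box):
    h=cv2.cvtColor(np.ascontiguousarray(img),cv2.COLOR_RGB2HSV); h[...,0]=(h[...,0].astype(int)+30)%180
    m=cv2.inRange(h,np.array(lo),np.array(hi)); k=np.zeros_like(m); x0,y0,x1,y1=box; k[y0:y1,x0:x1]=m[y0:y1,x0:x1]
    cs=cv2.findContours(k,0,1)[0]
    if not cs: return None
    return cv2.minAreaRect(max(cs,key=cv2.contourArea)),cv2.contourArea(max(cs,key=cv2.contourArea))
RED=((20,130,70),(40,255,255)); BLUE=((125,110,50),(150,255,255))
def ends(r):
    p=cv2.boxPoints(r); e=[(p[i]+p[(i+1)%4])/2 for i in range(4)]
    return (e[0],e[2]) if np.linalg.norm(e[0]-e[2])>np.linalg.norm(e[1]-e[3]) else (e[1],e[3])
E
python3 - <<'E'
from h import *
t=dict(np.load("top0.npz"));s=dict(np.load("scene0.npz"))
rt=blob(t["img"],*RED,(360,180,420,250));rs=blob(s["img"],*RED,(255,190,295,230))
bt=blob(t["img"],*BLUE,(310,170,370,230));bs=blob(s["img"],*BLUE,(300,215,330,245))
print(rt,rs,bt,bs)
print("handle",tri([ray(t,rt[0][0]),ray(s,rs[0][0])]),[plane(t,e,.21) for e in ends(rt[0])])
print("blue",tri([ray(t,bt[0][0]),ray(s,bs[0][0])]),plane(t,bt[0][0],.137))
print("amber",plane(t,(425,241),.11))
print("mixer corners",[plane(t,p,.032) for p in((330,180),(310,217),(447,237),(428,275))])
print("papers? timer, carton",plane(t,(254,232),.019),plane(t,(271,287),.05))
E
```

```text
(((391.9325256347656, 211.50184631347656), (12.142853736877441, 43.98008346557617), 25.016895294189453), 476.0) (((273.68402099609375, 210.58921813964844), (24.57134246826172, 8.535950660705566), 52.4314079284668), 164.5) (((337.5000305175781, 196.50001525878906), (18.384775161743164, 18.384777069091797), 45.0), 259.5) (((314.0, 226.5), (7.0, 12.0), 90.0), 61.5)
handle [0.47079473 0.33360672 0.2112845 ] [array([0.503087  , 0.31853106, 0.21      ]), array([0.44037788, 0.3491299 , 0.21      ])]
blue [0.51226701 0.41685413 0.13063725] [0.51083513 0.41686538 0.137     ]
amber [0.43673819 0.26570918 0.11      ]
mixer corners [array([0.56500219, 0.42905093, 0.032     ]), array([0.49272603, 0.46772138, 0.032     ]), array([0.4530896 , 0.20940265, 0.032     ]), array([0.38212868, 0.24793996, 0.032     ])]
papers? timer, carton [0.46612131 0.57636361 0.019     ] [0.36024623 0.53852012 0.05      ]
```

Emit:
jog_arm(
  plan=[
    [[0,0,0],[0,-0.015,-0.038],0.085],
    [[0,0,0.03],[0,-0.03,-0.075],0.085],
    [[0,0,0.08],[-0.025,-0.06,-0.085],0.085],
    [[0,0,0.13],[-0.06,-0.073,-0.085],0.085],
    [[0,0,0.19],[-0.098,-0.086,-0.085],0.085],
    [[0,0,0.19],[-0.136,-0.099,-0.085],0.085],
    [[0,0,0.19],[-0.174,-0.112,-0.085],0.085],
    [[0,0,0.19],[-0.212,-0.125,-0.085],0.085],
  ],
  force=60,
)

```text
clock: 0.77
position: [0.3358, 0.4262, 0.3162]
ee_rot: [0.224, 0.974, -0.0, -0.0]
ft_force: [0.1, 2.5, -0.5]
grip_width: 0.996
grasp_force: 0.0
```

Emit:
jog_arm(
  plan=[
    [[0,0,0],[-0.038,-0.006,0],0.085],
    [[0,0,0],[-0.076,-0.012,0],0.085],
    [[0,0,0],[-0.114,-0.018,0.01],0.085],
    [[0,0,0],[-0.145,-0.022,0.02],0.085],
    [[0,0,0],[-0.162,-0.024,0.03],0.085],
    [[0,0,0],[-0.162,-0.024,0.03],0.085],
  ],
)

```text
clock: 1.27
position: [0.4726, 0.3309, 0.2838]
ee_rot: [0.228, 0.974, -0.002, -0.0]
ft_force: [-1.4, 0.1, -0.5]
grip_width: 0.996
grasp_force: 0.0
```

Run:
```python
from workcell import *
from h import *
o=get_obs();print(o["clock"],o["position"],o["ee_rot"],o["ft_force"])
c=camera("wrist");cv2.imwrite("pics/w1.png",c["img"][:,:,::-1])
r=blob(c["img"],*RED,(0,0,640,400));print(r,[plane(c,e,.212) for e in ends(r[0])],plane(c,r[0][0],.211))
```

```text
1.2667 [0.47262746 0.33091124 0.28376696] [ 2.27705790e-01  9.73727895e-01 -1.99933395e-03 -2.48196746e-04] [-1.36912808  0.14698076 -0.49561327]
(((325.0, 205.5), (99.0, 28.0), 90.0), 2521.5) [array([0.43977587, 0.35036702, 0.212     ]), array([0.50386991, 0.3189305 , 0.212     ])] [0.47071213 0.33520352 0.211     ]
```

View pics/w1.png

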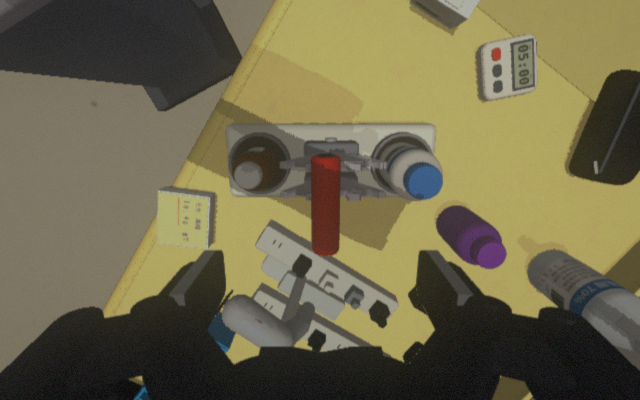

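The bar (centre px 325,205) lies between the fingers with its axis square to them, so I'll descend and grip.

Emit:
jog_arm(
  plan=[
    [[0,0,0],[0.001,0.001,0.03],0.085],
    [[0,0,0],[0.001,0.001,0.06],0.085],
    [[0,0,0],[0.001,0.001,0.085],0.085],
    [[0,0,0],[0.001,0.001,0.093],0.085],
    [[0,0,0],[0.001,0.001,0.093],0.05],
    [[0,0,0],[0.001,0.001,0.093],0.03],
    [[0,0,0],[0.001,0.001,0.093],0.01],
    [[0,0,0],[0.001,0.001,0.093],0.01],
  ],
  force=60,
)

```text
clock: 1.98
position: [0.4699, 0.3375, 0.1952]
ee_rot: [0.224, 0.975, 0.001, 0.001]
ft_force: [0.2, 0.4, 1.2]
grip_width: 0.449
grasp_force: 0.0
```

Emit:
jog_arm(
  plan=[
    [[0,0,0],[0,0,0],0.01],
    [[0,0,0],[0,0,0],0.01],
    [[0,0,0],[0,0,0],0.01],
  ],
)

```text
clock: 2.23
position: [0.4699, 0.3371, 0.1947]
ee_rot: [0.225, 0.974, 0.001, 0.001]
ft_force: [-0.5, -0.1, 6.1]
grip_width: 0.212
grasp_force: 58.5
```

Emit:
jog_arm(
  plan=[
    [[0,0,0],[0,0,-0.008],0.01],
    [[0,0,0],[0,0,-0.016],0.01],
    [[0,0,0],[0,0,-0.021],0.01],
    [[0,0,0],[0,0,-0.022],0.01],
    [[0,0,0],[0,0,-0.022],0.01],
  ],
)

```text
clock: 2.65
position: [0.4692, 0.3366, 0.2153]
ee_rot: [0.224, 0.974, -0.0, -0.0]
ft_force: [0.7, -0.6, -7.8]
grip_width: 0.21
grasp_force: 58.7
```

Run:
```python
from workcell import *
from h import *
o=get_obs();print(o["clock"],o["position"],o["ft_force"],o["grasp_force"],o["grip_width"])
c=camera("scene");cv2.imwrite("pics/s1.png",cv2.resize(c["img"][180:310,200:360,::-1],None,fx=4.5,fy=4.5))
```

```text
2.65 [0.46921498 0.33657241 0.21528798] [ 0.68667702 -0.64711788 -7.78056136] 58.703622221946716 0.21034530620675912
```

View pics/s1.png

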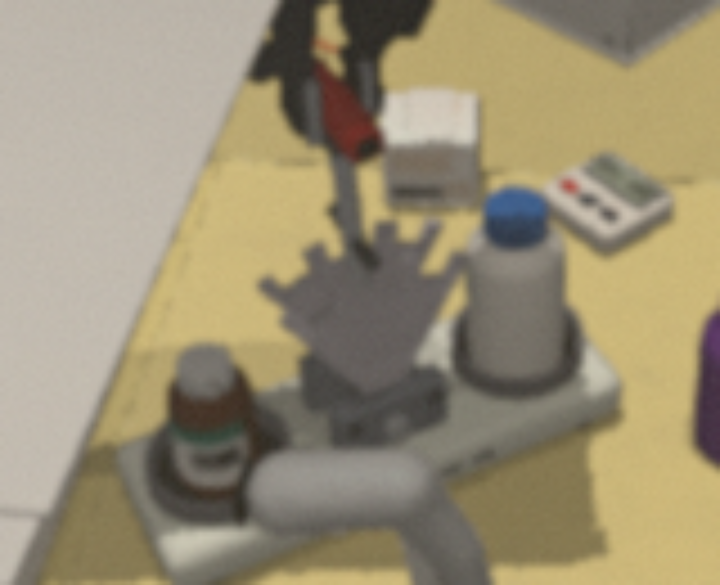

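The lever is out of the notch (7.8 N pull, stem above the teeth at crop px 355,250). Next I'll swing it along the arc towards the blue-capped bottle, tilting the tool with it.

Emit:
jog_arm(
  plan=[
    [[0.06,0,0],[0,0.0105,0],0.01],
    [[0.12,0,0],[0,0.0225,0.001],0.01],
    [[0.18,0,0],[0,0.034,0.002],0.01],
    [[0.24,0,0],[0,0.0455,0.005],0.01],
    [[0.3,0,0],[0,0.057,0.008],0.01],
    [[0.36,0,0],[0,0.065,0.011],0.01],
    [[0.36,0,0],[0,0.065,0.011],0.01],
    [[0.36,0,0],[0,0.065,0.011],0.01],
  ],
)

```text
clock: 3.37
position: [0.4977, 0.3945, 0.202]
ee_rot: [0.221, 0.958, -0.176, -0.041]
ft_force: [-1.5, -3.5, -4.7]
grip_width: 0.213
grasp_force: 59.1
```

Run:
```python
from workcell import *
from h import *
from scipy.spatial.transform import Rotation as R
o=get_obs();M=R.from_quat(o["ee_rot"]).as_matrix();g=o["position"]-.019*M[:,2]
u=np.array([.44,.898]);m=np.array([.474,.341])
b=(g[:2]-m)@u;print("swing",np.arctan2(b,g[2]-.045),"R",np.hypot(b,g[2]-.045),M.T@o["ft_force"],o["grasp_force"])
c=camera("scene");cv2.imwrite("pics/s2.png",cv2.resize(c["img"][180:310,200:360,::-1],None,fx=4.5,fy=4.5))
```

```text
swing 0.35715410514168144 R 0.18658356619415625 [-0.20113245 -1.91082009  5.79159803] 59.09447729587555
```

View pics/s2.png

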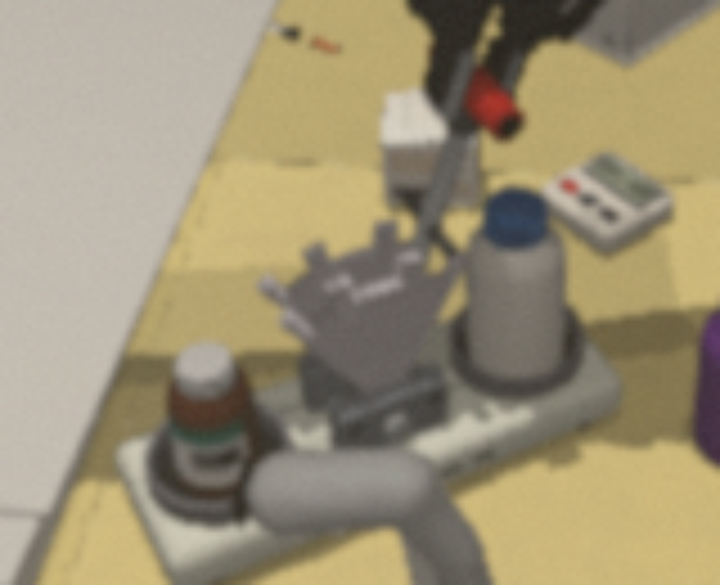

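The lever is at about 0.357 rad, over the end notch (stem at crop px 440,240). I'll lower it along its stem.

Emit:
jog_arm(
  plan=[
    [[0,0,0],[0,0,0.006],0.01],
    [[0,0,0],[0,0,0.012],0.01],
    [[0,0,0],[0,0,0.018],0.01],
    [[0,0,0],[0,0,0.021],0.01],
    [[0,0,0],[0,0,0.021],0.01],
    [[0,0,0],[0,0,0.021],0.01],
  ],
)

```text
clock: 3.92
position: [0.4948, 0.3885, 0.1861]
ee_rot: [0.221, 0.959, -0.173, -0.04]
ft_force: [-0.9, -2.4, 3.7]
grip_width: 0.212
grasp_force: 60.0
```

Run:
```python
from workcell import *
from h import *
from scipy.spatial.transform import Rotation as R
o=get_obs();M=R.from_quat(o["ee_rot"]).as_matrix();g=o["position"]-.019*M[:,2]
u=np.array([.44,.898]);m=np.array([.474,.341])
b=(g[:2]-m)@u;print("swing",np.arctan2(b,g[2]-.045),"R",np.hypot(b,g[2]-.045),M.T@o["ft_force"],o["grasp_force"])
```

```text
swing 0.35258523349671467 R 0.1692745401813788 [-0.2702785  -3.70794756 -2.59569603] 60.02237677574158
```

It is seated: the radius is back to its initial value. I'll open partly and back out along the stem.

Emit:
jog_arm(
  plan=[
    [[0,0,0],[0,0,0],0.05],
    [[0,0,0],[0,0,0],0.05],
    [[0,0,0],[0,0,0],0.05],
    [[0,0,0],[0,0,0],0.05],
    [[0,0,0],[0,0,-0.02],0.05],
    [[0,0,0],[0,0,-0.05],0.05],
    [[0,0,0],[0,0,-0.085],0.05],
    [[0,0,0],[0,0,-0.1],0.05],
  ],
)

```text
clock: 4.58
position: [0.5104, 0.4217, 0.2822]
ee_rot: [0.221, 0.959, -0.172, -0.039]
ft_force: [0.3, 0.3, 0.6]
grip_width: 0.583
grasp_force: 0.0
```

Run:
```python
from workcell import *
from h import *
o=get_obs();print(o["clock"],o["position"],o["ft_force"],o["grip_width"])
c=camera("scene");cv2.imwrite("pics/s3.png",cv2.resize(c["img"][180:310,200:360,::-1],None,fx=4.5,fy=4.5))
t=camera("top")
rt=blob(t["img"],*RED,(330,150,420,250));rs=blob(c["img"],*RED,(255,180,330,230));print(rt,rs)
h=tri([ray(t,rt[0][0]),ray(c,rs[0][0])]);b=(h[:2]-[.474,.341])@[.44,.898];print("handle",h,np.arctan2(b,h[2]-.045),np.hypot(b,h[2]-.045))
```

```text
4.5833 [0.5104472  0.42167609 0.2821735 ] [0.28732872 0.29420243 0.64792266] 0.5834920719693443
None (((305.0000305175781, 206.00003051757812), (22.62741470336914, 7.0710673332214355), 45.0), 132.5)Traceback (most recent call last):
  File "<stdin>", line 7, in <module>
TypeError: 'NoneType' object is not subscriptable
```

View pics/s3.png

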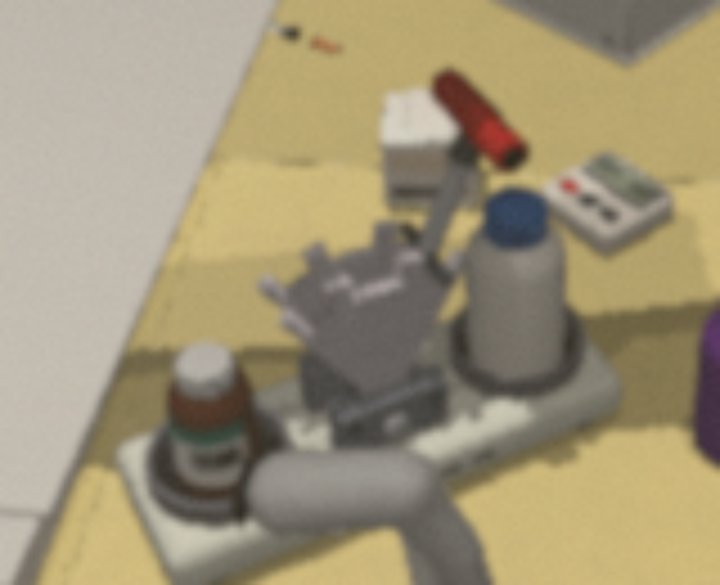

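The picture shows the lever standing in the end notch on the blue-capped side (crop px 435,255), the gripper clear and the bottles in place. I'll check the handle height numerically and then hand in.

Run:
```python
from workcell import *
from h import *
c=camera("scene");r=blob(c["img"],*RED,(255,180,330,230))
o,d=ray(c,r[0][0]);u=np.array([.44,.898,0]);n=np.array([.898,-.44,0]);m=np.array([.474,.341,.045])
p=o+d*((m-o)@n)/(d@n)-m;R=np.hypot(p@u,p[2]);print("swing",np.arctan2(p@u,p[2]),"R",R)
if R<.172: print(hand_in())
```

```text
swing 0.39429971938936437 R 0.16467163014133432
the job is handed in; nothing more can be done
None
```

I lifted the lever clear of neutral, swung it to the blue-capped bottle's side and let it drop into the end notch there. The last check put it at about 0.39 rad and fully down, with the gripper clear and the bottles, carton and timer in place by eye. The job is handed in; no verdict came back.

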